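Check the shaker's stop button and reset it

TASK

Check the stop station of the orbital shaker with fingertip touches only: press the red mushroom button in until it latches and let go so that it stays in by itself, then turn it clockwise (seen from above) by pushing sideways on one of its ears until it pops back out. Let it spring back, then press the green reset button fully in and let go. Do not grip the button, do not press the green one while the red one is still in, and leave everything else on the bench where it stands.

Things in the scene. Friction and masses are not known exactly. Their poses are not given: they have to be found in the camera images.
- station: Grey control box with a black foot, 140 x 230 mm foot, its top face 62 mm above its origin, fixed to the bench. Origin: centre of the underside; x points to its back, y to its left (seen from its front), z up. The red stop button's axis is at x 0, y -50 mm, and the green reset button's at x 0, y +68 mm, both vertical.
- stop_top (a point): Centre of the top of the red mushroom cap, the point to press (moves with it). The cap is 50 mm across and 24 mm high, its underside 16 mm and its top 40 mm above the box top when out; a yellow disc lies under it, white arrows on it show the clockwise turn. Pressing takes about 5 N at first and 8 to 12 N near the bottom, straight down.
- stop_press (a joint): How far the red button is pressed in: 0 fully out, 0.010 m fully in. Once pressed beyond about 0.008 it latches and rests at about 0.007 after release. It is sprung outward with 5 N when out to 10 N when in.
- stop_twist (a joint): Turn of the red button, rad, growing clockwise seen from above: 0 at rest, stop at 1.05. A torsion spring (about 0.03 to 0.1 N m, plus friction) returns it to 0. A latched button is let go at about 0.5 to 0.6 and then rises by itself; a finger beside an ear does not block the rise, one above it does.
- near_ear (a point): Centre of the ear on the front (station -x) side of the red button, 40 mm from the button's axis; turns and moves with it; its x axis runs along the ear towards the button's axis. Two straight red ears stick out of the cap on opposite sides along this x axis, to 48 mm from the axis; each is 10 mm thick sideways and 18 mm high (16 to 34 mm above the box top when the button is out, about 9 to 27 mm when latched). Clockwise, this ear goes towards the station's +y.
- far_ear (a point): The same for the opposite ear, on the back (station +x) side, 40 mm from the axis; clockwise it goes towards the station's -y.
- stop_cap: The red cap itself; origin on the button's axis at the level of the box top when out.
- ears_trailing: The halves of the two ears on the anticlockwise side: their faces are the ones to push for a clockwise turn. Origin on the button's axis.
- ears_leading: The halves of the two ears on the clockwise side. Origin on the button's axis.
- reset_top (a point): Centre of the top of the green reset button, 32 mm across, 22 mm above the box top when out, in a black collar 12 mm high and 48 mm across.
- reset (a joint): How far the green button is pressed: 0 out, 0.006 m fully in; about 5 N; springs back.
- amber_bottle: Amber bottle with orange cap, 56 mm across, 115 mm high, loose bystander. Origin: centre of the underside.
- beaker: Glass beaker, 60 mm across, 75 mm high, loose bystander. Origin: centre of the underside.
- cream_jar: White jar with blue lid, 54 mm across, 60 mm high, loose bystander. Origin: centre of the underside.
- marker: Blue marker pen lying down, 125 mm long along x, 13 mm thick, loose bystander. Origin under its middle.
- tip_box: Blue pipette-tip box, 72 x 102 x 57 mm high, loose bystander. Origin: centre of the underside.
- dropper_jar: Small green bottle with black cap, 40 mm across, 75 mm high, loose bystander. Origin: centre of the underside.

How it is judged (in metres and radians):
On the way, in this order (a step that is already met when the one before it is completed fails the run):
1. the red button is latched in: it stays in by itself, untouched by the fingers, not turned (value of joint stop_press above 0.0055 m and value of joint stop_twist below 0.3 rad and contact force between the fingers and stop_cap below 0.3 N and contact force between the fingers and ears_trailing below 0.3 N and contact force between the fingers and ears_leading below 0.3 N), for 0.2 s.
2. the red button has been turned clockwise and has popped out, still turned (value of joint stop_twist above 0.3 rad and value of joint stop_press below 0.003 m).
3. with the red button out and sprung back, the green reset button is pressed in (value of joint reset above 0.0045 m and value of joint stop_press below 0.002 m and value of joint stop_twist below 0.15 rad), for 0.05 s.
At the end, for the whole second after the job is handed in: The red button is out (within 2 mm) and turned back (within 0.15 rad), the green button is out (within 1.5 mm), and the loose things are at rest within 20 mm of where they stood (value of joint stop_press below 0.002 m and value of joint stop_twist below 0.15 rad and value of joint reset below 0.0015 m and linear speed of each of amber_bottle, beaker, cream_jar, marker, tip_box, dropper_jar below 0.02 m/s and distance of each of amber_bottle, beaker, cream_jar, marker, tip_box, dropper_jar from where it was at the start of the episode below 0.02 m); the robot touches nothing.
It fails at once if an ear of the red button is pinched (both of its sides pushed at once, over 3 N each) (contact force between the fingers and ears_trailing above 3 N and contact force between the fingers and ears_leading above 3 N).
It fails at once if the red cap is squeezed while being turned (over 20 N on it, turned more than 0.3 rad) (value of joint stop_twist above 0.3 rad and contact force between the fingers and stop_cap above 20 N).
It fails at once if the green button is pressed while the red one is in (value of joint reset above 0.003 m and value of joint stop_press above 0.004 m).
It fails at once if a bystander is lifted or moved more than 20 mm, or knocked over (distance of any of amber_bottle, beaker, cream_jar, marker, tip_box, dropper_jar from where it was at the start of the episode above 0.02 m or angle between any of amber_bottle, beaker, cream_jar, marker, tip_box, dropper_jar's own z axis and vertical above 0.5 rad).
It also fails if it takes over 54 s, if anything falls off the work surface, if the arm or the gripper's body presses on something with over 40 N, if the wrist force passes 120 N, or if a joint passes its speed limit or range.

ROBOT

A 6-joint arm with a two-finger parallel gripper is mounted at the origin on the work surface. World frame = base frame: x ahead of the robot, y to its left, z up, the work surface at z = 0. Lengths are in mm, angles in rad, forces in N, time in s.
With the tool pointing down it reaches from about 350 to 800 mm from the base axis. Payload 7.3 kg.
Tool frame: the origin (TCP) lies midway between the tips of the shut fingers; the grasp point (between the pads) lies behind it (arm.tcp_to_grasp is the z of the grasp point in the tool frame, in mm); z points along the fingers, y is the line along which they close (so a half turn about z gives the same grasp; the last joint's range is limited). The gripper opens to 85 mm and grips with 20 to 120 N. Pads are 22 mm wide; open, the fingers measure 114 mm over their backs; the gripper's body (76 mm by 85 mm) begins 54 mm behind the grasp point. The pads swing forward as they close: fully open they stand 13 mm farther back than shut.
Start: joints at [1.14, 0.342, 1.524, -0, 1.275, -0.146], TCP at [147.492, 503.876, 231.322] pointing down, gripper open.
Joint ranges: [-2.53, 2.53], [-0.77, 2.02], [0.04, 2.7], [-1, 4.14], [0.28, 2.66], [-3.11, 3.11]. Speed limits (rad/s): [2.57, 2.57, 3.14, 3.14, 3.14, 3.14].

INTERFACE

Orientations are given as a rotation vector (axis times angle).
In Python, from rig import arm gives the robot as it stands.
- The arm moves only by the tool send_rows, never from a script. Its argument "series" is a list of rows, each a list of 7 numbers: the turn, a rotation vector about the world's x, y, z in rad, then the shift along the world's x, y, z in mm, then the finger opening in mm, from 0 to 85.4. A call has 1 to 10 rows; each row shifts and turns the commanded pose from where the row before left it; what a row does not reach is not made up. A row lasts 1/8 s, in which the tool goes at most 62.5 mm and 10.7 degrees, less where a joint would pass 70% of its speed; a pose out of reach is approached as far as the arm can. A call is refused whole if a number of a shift passes 62.5 or a number of a turn 0.188, either way. A call with a gripper value outside its range is refused whole. The fingers move at their own pace and stop on an object; "newtons" is the grip in N (left out, the last holds). Time passes only in rows, so rows that do not move let the fingers close. It gives the time, the measured TCP pose, the force, the opening and the grip force at its end, in the units of the state.
- arm.get_state(): the state, without advancing time (a new reading comes with each control period).
- arm.camera(name): name is "scene" or "top"; returns a dict with "frame" (420x560x3 uint8, red, green, blue), "K" (3x3 intrinsics, pixels), "camera_from_world" (4x4, takes a point from world to camera coordinates). Camera axes: x right, y down, z forward; pixel columns grow to the right and rows downward; lengths in mm; the calibration is good to about 2 mm. A picture is of the moment at which its call begins. There is no depth.
- arm.close_job(): hands the job in; it is judged then, once.
The state is a dict: "time_s": time; "joint_pos": joint angles; "joint_vel": joint speeds; "joint_efforts": joint torques, N m; "ee_pos": TCP position; "ee_rot": TCP orientation; "ft_force": force on the tool from outside, world axes, zero at the start; "torque": the same for the moment, N m; "grip_width": opening from 0.0 (shut) to 1.0 (fully open); "grasp_force": force on a finger pad.
Only numpy, scipy, OpenCV 4.12 (cv2) and the standard library are available. Lean on these libraries where they do the work, as an engineer would, in place of code of your own. Each camera call takes 0.05 s, during which the arm holds its last target. There are 200 camera calls.

## Working session

There is one attempt and no reset: what is moved stays moved. The work goes in short steps, Python scripts to look and compute and a tool call to move; the robot and the scene stay as the last step left them, time stands still between calls to the robot, and variables do not carry over. Pictures are saved under pics/ and viewed, at most 10 in all, crops included, and the job is handed in when it is done.

Besides the shell and the picture viewer there is one more tool, called after "Emit:" as name(argument=value, ...) on one line, values as JSON. send_rows: Moves the arm, as the interface text tells. Its arguments: {"type":"object","properties":{"series":{"type":"array","items":{"type":"array","items":{"type":"number"}}},"newtons":{"type":"number"}},"required":["series"]}

```bash
mkdir -p pics; ls; python3 - <<'E'
from rig import arm
import cv2
for n in("scene","top"):
    c=arm.camera(n); cv2.imwrite(f"pics/{n}0.png",c["frame"][:,:,::-1]); print(n,c["K"].tolist(),c["camera_from_world"].round(4).tolist())
print(arm.get_state(),arm.tcp_to_grasp)
E
```

```text
pics
scene [[406.07561598302965, 0.0, 284.0188309621534], [0.0, 406.07561598302965, 204.66017175798228], [0.0, 0.0, 1.0]] [[0.1772, 0.9842, 0.0057, -169.9617], [0.6208, -0.1073, -0.7766, -257.3041], [-0.7637, 0.1411, -0.63, 1295.6355], [0.0, 0.0, 0.0, 1.0]]
top [[539.3426558616453, 0.0, 280.70678421427885], [0.0, 539.3426558616453, 212.08267792303187], [0.0, 0.0, 1.0]] [[0.0156, -0.9998, -0.0113, 75.8413], [-0.9927, -0.0141, -0.1195, 521.7166], [0.1193, 0.0131, -0.9928, 1072.5197], [0.0, 0.0, 0.0, 1.0]]
{'time_s': 0.1, 'joint_pos': array([ 1.14000479e+00,  3.42640266e-01,  1.52496016e+00, -2.50005745e-05,
        1.27543263e+00, -1.45998746e-01]), 'joint_vel': array([-0.00149137, -0.0008628 , -0.00148906, -0.00099114, -0.00143204,
       -0.00181444]), 'joint_efforts': array([ 5.18370725e-04, -4.34451342e+01, -2.46483314e+01, -4.31104936e-04,
        4.72741784e-03,  7.87034651e-05]), 'ee_pos': array([147.32543048, 503.50234074, 230.6886095 ]), 'ee_rot': array([-4.45774860e-01, -3.10941386e+00,  2.17955593e-03]), 'ft_force': array([-0.01048572,  0.21173992, -0.12035526]), 'torque': array([-3.02874402e-02,  4.83266886e-03, -1.19685337e-05]), 'grasp_force': 0.0, 'grip_width': 1.001202061540717} -18.700000000000003
```

View pics/scene0.png

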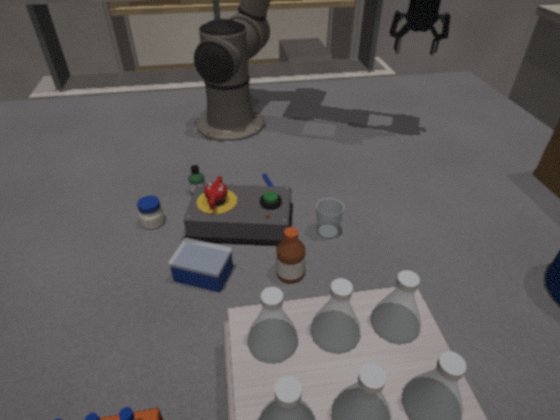

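View pics/top0.png

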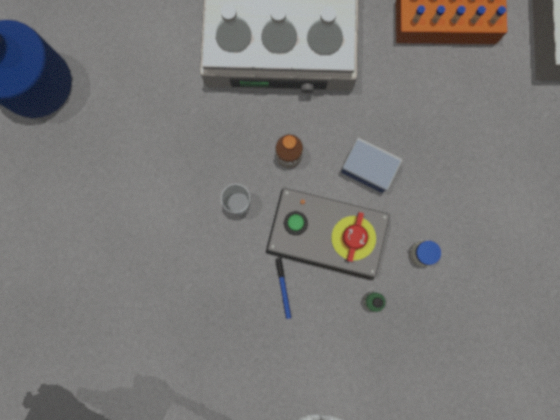

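Scene view: red button at about (216,192), green at (270,198) on the grey station. In the top view the red cap is at (355,237) with its ears running (361,215)–(350,260), and green is at (296,222). The beaker (236,200), bottle (289,150), tip box (372,165), jar (427,253), dropper (375,301) and marker (284,288) stand around it.

```bash
cat > h.py <<'E'
import cv2,numpy as np
from rig import arm
def unproj(c,uv,z):
    M=c["camera_from_world"];R,t=M[:3,:3],M[:3,3]
    d=R.T@np.linalg.inv(c["K"])@np.array([*uv,1.]);o=-R.T@t
    return (o+d*(z-o[2])/d[2])[:2]
def proj(c,p):
    M=c["camera_from_world"];q=c["K"]@(M[:3,:3]@np.array(p,float)+M[:3,3]);return q[:2]/q[2]
def blob(c,lo,hi,roi):
    h=cv2.cvtColor(c["frame"],cv2.COLOR_RGB2HSV);m=cv2.inRange(h,lo,hi)
    k=np.zeros_like(m);x0,y0,x1,y1=roi;k[y0:y1,x0:x1]=m[y0:y1,x0:x1];return k
E
python3 - <<'E'
from h import *
t=arm.camera("top");s=arm.camera("scene")
g=blob(t,(45,100,60),(85,255,255),(280,205,315,240));y=blob(t,(20,120,100),(35,255,255),(320,205,390,270))
r=blob(t,(0,120,60),(12,255,255),(325,205,385,270))|blob(t,(170,120,60),(180,255,255),(325,205,385,270))
cen=lambda m:np.argwhere(m)[:,::-1].mean(0)
gc=cen(g);G=unproj(t,gc,84)
pts=cv2.findNonZero(y|r);e=cv2.fitEllipse(cv2.convexHull(pts));Y=unproj(t,e[0],64)
rp=np.array([unproj(t,p,96) for p in np.argwhere(r)[:,::-1]]);R=rp.mean(0);w,v=np.linalg.eigh(np.cov(rp.T))
print("green",gc,G,"yellow",e,Y,"red",R,len(rp),"ear yaw",np.arctan2(v[1,1],v[0,1]))
for A in (Y,R):
  d=G-A;print(np.linalg.norm(d),np.arctan2(d[1],d[0])-np.pi/2)
gs=blob(s,(45,100,40),(85,255,255),(255,180,290,215));print("scene green",cen(gs),unproj(s,cen(gs),84),proj(s,[*G,84]))
ys=blob(s,(15,120,100),(35,255,255),(190,180,245,220));rs=blob(s,(0,120,60),(12,255,255),(190,170,245,220))|blob(s,(170,120,60),(180,255,255),(190,170,245,220))
e=cv2.fitEllipse(cv2.convexHull(cv2.findNonZero(ys)));print("scene yellow",e,unproj(s,e[0],64),"red cen",cen(rs),unproj(s,cen(rs),90))
for n,uv,z in(("bottle",(289,143),115),("beaker",(236,193),75),("tip",(374,162),57),("jar",(428,253),60),("drop",(377,302),75),("mk0",(280,262),7),("mk1",(289,317),7)):print(n,unproj(t,uv,z).round())
im=np.hstack([cv2.resize(t["frame"][190:290,260:400],(700,500),interpolation=cv2.INTER_CUBIC)]);cv2.imwrite("pics/crop1.png",im[:,:,::-1])
E
```

```text
green [295.43979058 221.96335079] [495.29895011  53.97839732] yellow ((353.5862121582031, 236.7517852783203), (42.457298278808594, 46.84711456298828), 13.046010971069336) [469.67403909 -61.36534519] red [467.57680522 -59.45687674] 543 ear yaw 2.876807204385312
118.15589278486713 -0.21861085046956452
116.77362167338892 -0.2396892234560386
scene green [270.19047619 197.07936508] [502.41170253  51.79457566] [270.6955119  194.96400156]
scene yellow ((216.4605255126953, 201.0592041015625), (24.6784610748291, 40.16854476928711), 83.62915802001953) [471.05415547 -62.37566217] red cen [215.01305483 192.36553525] [473.78857218 -63.02538864]
bottle [644.  69.]
beaker [552. 172.]
tip [ 622. -103.]
jar [ 440. -208.]
drop [ 344. -105.]
mk0 [419.  84.]
mk1 [308.  64.]
```

View pics/crop1.png

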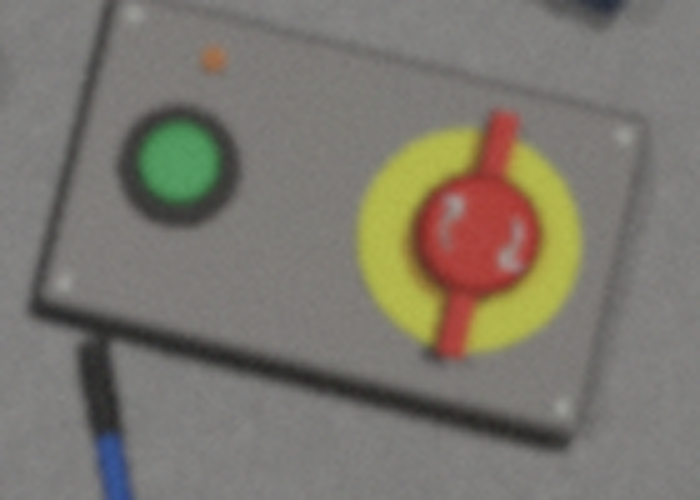

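The crop shows the red button's ears up and down along station x, on the yellow disc, and the green button upper left. Button axis is about (469.5, -60.5), green is about (496, 54), and station yaw is about -0.23. I'm shutting the fingers and travelling high.

Emit:
send_rows(series=[[0,0,0,30,-28,0,0],[0,0,0.055,40,-37,0,0],[0,0,0,40,-37,0,0],[0,0,0,40,-37,0,0],[0,0,0,40,-37,0,0],[0,0,0,40,-37,0,0],[0,0,0,40,-40,0,0],[0,0,0,10,-50,0,0],[0,0,0,10,-50,0,0],[0,0,0,10,-50,0,0]], newtons=30)

```text
time_s: 1.45
ee_pos: [447.6, 99.2, 231.2]
ee_rot: [-0.36, -3.121, -0.0]
ft_force: [0.7, 0.3, 0.3]
grip_width: 0.001
grasp_force: 0.0
```

Emit:
send_rows(series=[[0,0,0,10,-50,0,0],[0,0,0,10,-50,0,0],[0,0,0,2,-48,-10,0],[0,0,0,0,-40,-25,0],[0,0,0,0,-20,-40,0],[0,0,0,0,0,-15,0],[0,0,0,0,0,0,0]])

```text
time_s: 2.33
ee_pos: [468.6, -107.1, 140.2]
ee_rot: [-0.361, -3.118, -0.001]
ft_force: [0.2, 0.1, 0.1]
grip_width: 0.001
grasp_force: 0.0
```

Emit:
send_rows(series=[[0,0,0,0,25,0,0],[0,0,0,1,21,-10,0],[0,0,0,0,0,-12,0],[0,0,0,0,0,0,0],[0,0,0,0,0,0,0]])

```text
time_s: 2.95
ee_pos: [470.8, -61.7, 119.7]
ee_rot: [0.361, 3.12, -0.0]
ft_force: [0.5, 0.5, -0.1]
grip_width: -0.002
grasp_force: 0.0
```

```bash
python3 - <<'E'
from h import *
s=arm.camera("scene");t=arm.camera("top")
f=[cv2.resize(s["frame"][100:240,160:300],(400,400),interpolation=cv2.INTER_CUBIC),cv2.resize(t["frame"][180:300,280:400],(400,400),interpolation=cv2.INTER_CUBIC)]
cv2.imwrite("pics/c2.png",np.hstack(f)[:,:,::-1]);st=arm.get_state();print(st["ee_pos"],st["ft_force"])
E
```

```text
[470.8301829  -61.70674638 119.75007173] [-0.10092068 -0.20756285 -0.10993286]
```

View pics/c2.png

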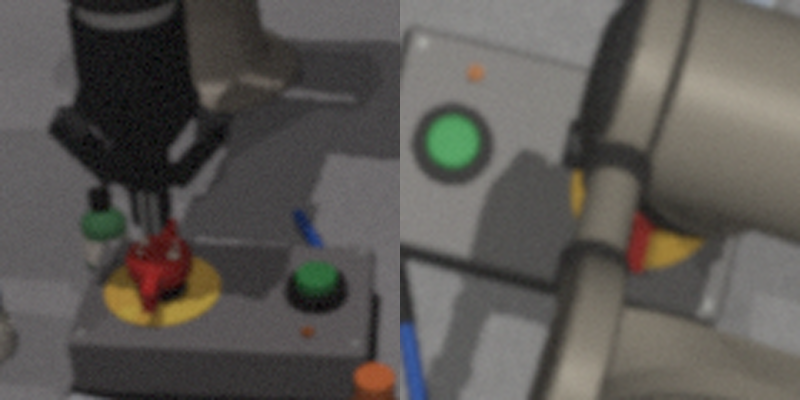

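Left crop: shut fingers just above the red cap at about (150,215), centred on it. Right crop: the arm hides most of the button, and green is clear. Pressing down now.

Emit:
send_rows(series=[[0,0,0,-1,1,-8,0],[0,0,0,0,0,-6,0],[0,0,0,0,0,-4,0],[0,0,0,0,0,-4,0],[0,0,0,0,0,-3,0],[0,0,0,0,0,0,0]])

```text
time_s: 3.8
ee_pos: [469.4, -60.1, 94.5]
ee_rot: [-0.36, -3.121, -0.0]
ft_force: [-2.4, 0.1, 4.1]
grip_width: 0.002
grasp_force: 2.6
```

Emit:
send_rows(series=[[0,0,0,0,0,-1.5,0],[0,0,0,0,0,0,0]])

```text
time_s: 4.05
ee_pos: [469.4, -60.1, 93.3]
ee_rot: [0.36, 3.121, -0.0]
ft_force: [-3.0, 0.6, 8.7]
grip_width: -0.001
grasp_force: 4.1
```

Emit:
send_rows(series=[[0,0,0,0,0,-1.5,0],[0,0,0,0,0,0,0]])

```text
time_s: 4.3
ee_pos: [469.4, -60.2, 91.8]
ee_rot: [0.36, 3.121, -0.0]
ft_force: [-2.7, 0.8, 8.2]
grip_width: -0.001
grasp_force: 4.5
```

Emit:
send_rows(series=[[0,0,0,0,0,-1.5,0],[0,0,0,0,0,0,0]])

```text
time_s: 4.55
ee_pos: [469.6, -60.2, 91.5]
ee_rot: [0.36, 3.12, -0.001]
ft_force: [-5.4, 1.3, 20.1]
grip_width: 0.003
grasp_force: 10.0
```

Bottomed out at 20 N. I'll release upward and then look.

Emit:
send_rows(series=[[0,0,0,0,0,6,0],[0,0,0,0,0,12,0],[0,0,0,-20,0,12,0],[0,0,0,-30,-20,10,0],[0,0,0,0,0,0,0],[0,0,0,0,0,0,0]])

```text
time_s: 5.3
ee_pos: [420.1, -80.2, 130.1]
ee_rot: [0.361, 3.12, 0.0]
ft_force: [0.9, 0.0, 0.4]
grip_width: -0.0
grasp_force: 0.0
```

```bash
python3 - <<'E'
from h import *
s=arm.camera("scene")
cv2.imwrite("pics/c3.png",cv2.resize(s["frame"][100:240,160:300],(560,560),interpolation=cv2.INTER_CUBIC)[:,:,::-1]);st=arm.get_state();print(st["ee_pos"],st["ft_force"])
r=blob(s,(0,120,60),(12,255,255),(190,165,245,220))|blob(s,(170,120,60),(180,255,255),(190,165,245,220));p=np.argwhere(r);print(p[:,0].min(),p.mean(0))
E
```

```text
[420.11493626 -80.0942975  129.89191576] [ 0.36536381  0.30215815 -0.03607184]
179 [194.9125 215.46  ]
```

View pics/c3.png

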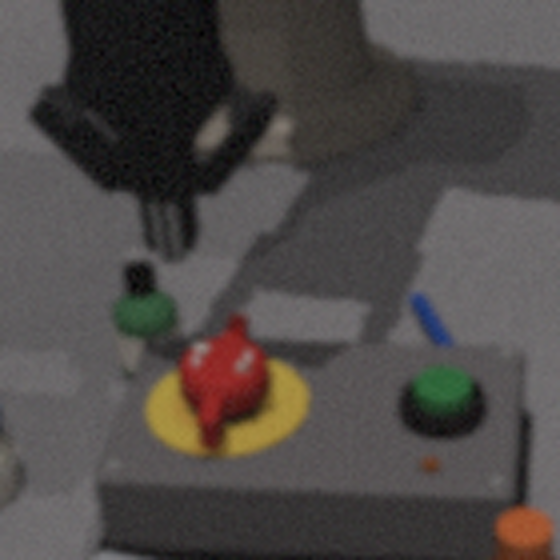

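The red button is visibly lower and not turned (ears from (238,325) to (210,430)), so it is latched. The fingers are clear of it. I'm lowering them beside the near ear on its trailing side.

Emit:
send_rows(series=[[0,0,0,-1,-2,-20,0],[0,0,0,0,0,-20,0],[0,0,0,0,0,-12,0],[0,0,0,0,0,-7,0],[0,0,0,0,0,0,0]])

```text
time_s: 5.98
ee_pos: [418.6, -82.0, 70.6]
ee_rot: [-0.36, -3.12, -0.0]
ft_force: [0.5, 0.3, -0.7]
grip_width: 0.003
grasp_force: 0.0
```

Emit:
send_rows(series=[[0,0,0,0.9,3.9,0,0],[0,0,0,0.9,3.9,0,0],[0,0,0,0.9,3.9,0,0],[0,0,0,0.9,3.9,0,0],[0,0,0,0,0,0,0]])

```text
time_s: 6.6
ee_pos: [422.2, -66.2, 70.9]
ee_rot: [0.359, 3.121, 0.0]
ft_force: [0.2, 0.1, -0.3]
grip_width: 0.002
grasp_force: 0.0
```

Emit:
send_rows(series=[[0,0,0,0.9,3.9,0,0],[0,0,0,0.9,3.9,0,0],[0,0,0,0,0,0,0]])

```text
time_s: 6.98
ee_pos: [423.9, -58.4, 70.8]
ee_rot: [-0.36, -3.121, -0.0]
ft_force: [-0.1, -0.2, -0.2]
grip_width: 0.0
grasp_force: 0.0
```

Emit:
send_rows(series=[[0,0,0,0.9,3.9,0,0],[0,0,0,0.9,3.9,0,0],[0,0,0,0,0,0,0]])

```text
time_s: 7.35
ee_pos: [425.8, -50.9, 70.9]
ee_rot: [0.359, 3.121, -0.001]
ft_force: [-0.6, -3.0, 0.2]
grip_width: -0.003
grasp_force: 1.2
```

Emit:
send_rows(series=[[0,0,0,0.9,3.9,0,0],[0,0,0,0.9,3.9,0,0],[0,0,0,0.9,3.9,0,0],[0,0,0,0,0,0,0]])

```text
time_s: 7.85
ee_pos: [428.2, -38.8, 70.8]
ee_rot: [-0.359, -3.121, -0.0]
ft_force: [-0.4, -1.3, 0.5]
grip_width: 0.001
grasp_force: 0.8
```

```bash
python3 - <<'E'
from h import *
s=arm.camera("scene")
cv2.imwrite("pics/c4.png",cv2.resize(s["frame"][150:230,180:300],(780,520),interpolation=cv2.INTER_CUBIC)[:,:,::-1]);st=arm.get_state();print(st["ee_pos"],st["ft_force"])
E
```

```text
[428.12874556 -38.88023523  70.75061701] [-1.18760024 -1.12401291  0.41433383]
```

View pics/c4.png

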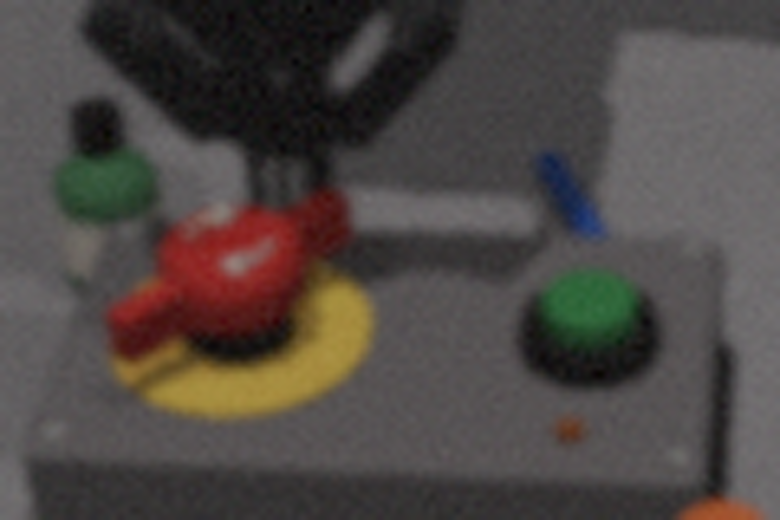

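The button is turned about 0.8 rad and has popped up: the black stem shows under the cap at (240,340), and the near ear is at (325,215). Backing off so it springs back.

Emit:
send_rows(series=[[0,0,0,-0.9,-3.9,0,0],[0,0,0,-1.8,-7.8,0,0],[0,0,0,-1.8,-7.8,0,0],[0,0,0,-2.7,-11.7,0,0],[0,0,0,-2,-8,0,0],[0,0,0,0,0,20,0],[0,0,0,0,0,30,0],[0,0,0,0,0,30,0],[0,0,0,0,0,0,0]])

```text
time_s: 9.02
ee_pos: [420.5, -79.3, 152.7]
ee_rot: [0.36, 3.116, -0.002]
ft_force: [-0.2, 0.4, -1.2]
grip_width: 0.001
grasp_force: 0.0
```

```bash
python3 - <<'E'
from h import *
s=arm.camera("scene")
cv2.imwrite("pics/c5.png",cv2.resize(s["frame"][150:230,180:300],(780,520),interpolation=cv2.INTER_CUBIC)[:,:,::-1]);st=arm.get_state();print(st["ee_pos"],st["ft_force"])
r=blob(s,(0,120,60),(12,255,255),(190,165,245,220))|blob(s,(170,120,60),(180,255,255),(190,165,245,220));p=np.argwhere(r);print(p[:,0].min(),p.mean(0))
E
```

```text
[419.64440505 -78.89661753 151.39831028] [ 0.3782549   0.5310822  -0.41436469]
176 [192.24615385 214.86923077]
```

View pics/c5.png

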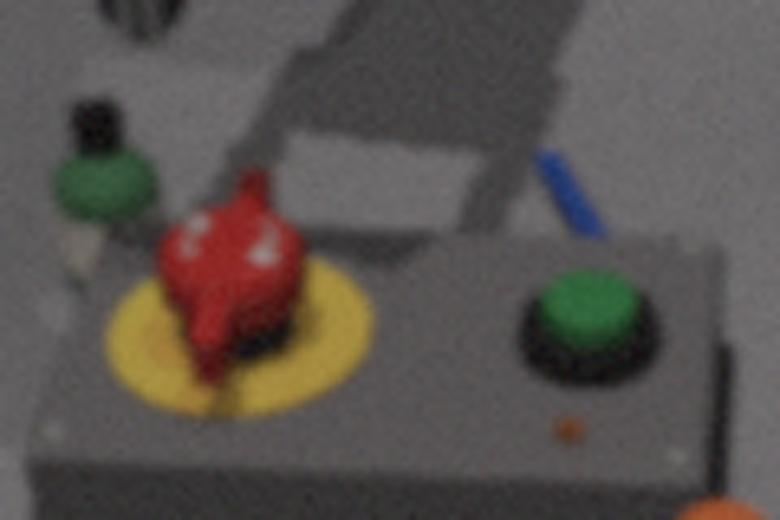

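The button is out and sprung back: the red centroid is at its starting row (192.2), with ears from (255,180) to (210,370). Now to the green button at (590,305).

Emit:
send_rows(series=[[0,0,0,20,35,0,0],[0,0,0,20,40,0,0],[0,0,0,20,35,0,0],[0,0,0,17,23,-15,0],[0,0,0,0,0,-25,0],[0,0,0,0,0,-18,0],[0,0,0,0,0,0,0]])

```text
time_s: 9.95
ee_pos: [494.5, 54.5, 90.5]
ee_rot: [-0.36, -3.116, 0.0]
ft_force: [-0.1, -0.4, 0.6]
grip_width: 0.001
grasp_force: 0.0
```

Emit:
send_rows(series=[[0,0,0,0,0,-5,0],[0,0,0,0,0,-4,0],[0,0,0,0,0,-4,0],[0,0,0,0,0,0,0]])

```text
time_s: 10.45
ee_pos: [496.5, 54.4, 80.1]
ee_rot: [0.36, 3.12, 0.0]
ft_force: [0.2, -0.5, 3.3]
grip_width: -0.002
grasp_force: 1.8
```

Emit:
send_rows(series=[[0,0,0,0,0,-1.5,0],[0,0,0,0,0,-1.5,0],[0,0,0,0,0,0,0]])

```text
time_s: 10.82
ee_pos: [496.5, 54.5, 77.9]
ee_rot: [0.36, 3.12, -0.0]
ft_force: [-2.5, -1.7, 12.2]
grip_width: -0.003
grasp_force: 6.3
```

Emit:
send_rows(series=[[0,0,0,0,0,-1.5,0],[0,0,0,0,0,0,0]])

```text
time_s: 11.08
ee_pos: [496.6, 54.5, 77.7]
ee_rot: [0.359, 3.119, -0.0]
ft_force: [-7.1, -1.8, 24.9]
grip_width: 0.0
grasp_force: 12.5
```

Fully in: it stalled at z 77.7 with 25 N. Retreating.

Emit:
send_rows(series=[[0,0,0,0,0,8,0],[0,0,0,0,0,20,0],[0,0,0,0,0,30,0],[0,0,0,0,0,40,0],[0,0,0,-40,0,30,0],[0,0,0,-40,30,0,0],[0,0,0,-40,30,0,0],[0,0,0,0,0,0,0],[0,0,0,0,0,0,0]])

```text
time_s: 12.2
ee_pos: [376.7, 114.6, 203.4]
ee_rot: [0.359, 3.12, 0.0]
ft_force: [0.1, 0.2, 0.7]
grip_width: 0.002
grasp_force: 0.0
```

```bash
python3 - <<'E'
from h import *
s=arm.camera("scene")
cv2.imwrite("pics/c6.png",s["frame"][:,:,::-1]);st=arm.get_state();print(st["ee_pos"],st["ft_force"])
r=blob(s,(0,120,60),(12,255,255),(190,165,245,220))|blob(s,(170,120,60),(180,255,255),(190,165,245,220));g=blob(s,(45,100,40),(85,255,255),(255,180,290,215))
print(np.argwhere(r).mean(0),np.argwhere(g).mean(0))
E
```

```text
[377.03128977 114.34704721 203.34087741] [-0.45310747 -0.48798303  0.4412009 ]
[192.31428571 215.07272727] [197.14615385 270.33846154]
```

View pics/c6.png

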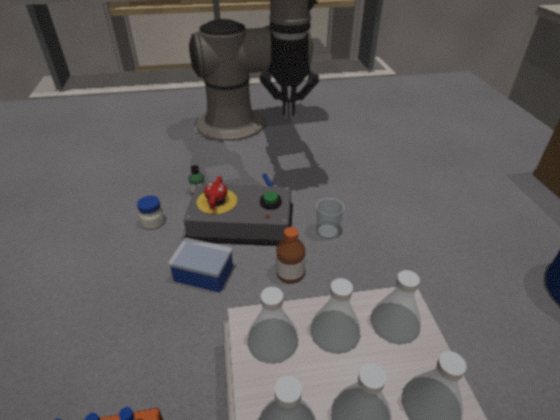

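Everything stands where it did. The red (215,192) and green (270,197) buttons are both out, and the arm is clear.

```bash
python3 -c "
from rig import arm
print(arm.close_job())"
```

```text
the job is handed in; nothing more can be done
None
```

The job is handed in, with no verdict returned: the red button latched, was turned by its ear until it popped out and sprang back; the green button was then pressed fully in and released, and the last picture shows both buttons out and no bystanders moved.

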